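Put away the stack in the parts trays

ROBOT

A 6-joint arm with a two-finger parallel gripper is mounted at the origin on a cart in front of the work surface, level with it; the furniture and walls round the work are solid. World frame = base frame: x ahead of the robot, y to its left, z up, the work surface at z = 0. Lengths are in m, angles in degrees, forces in N, time in s.
With the tool pointing down it reaches from about 0.4 to 0.825 m from the base axis. Payload 7 kg.
Tool frame: the origin (TCP) lies midway between the tips of the shut fingers; the grasp point (between the pads) lies 19 mm behind it; z points along the fingers, y is the line along which they close (so a half turn about z gives the same grasp; the last joint's range is limited). The gripper opens to 88 mm and grips with 3 to 60 N. Pads are 19 mm wide; open, the fingers measure 130 mm over their backs; the gripper's body (78 mm by 193 mm) begins 47 mm behind the grasp point.
Start: joints at [88.413, 20.546, 0.682, 0, -70.136, -16.507], TCP at [0.21, 0.642, 0.227] pointing down, gripper open.
Joint ranges: [-176.03, 176.03], [-82.01, 121.73], [-58.28, 71.71], [-173.87, 95.51], [-174.79, -0.11], [-173.66, 173.66]. Speed limits (degrees/s): [136.94, 136.94, 172.46, 180, 180, 180].

INTERFACE

Orientations are given as [roll, pitch, yaw] about the fixed x, y, z axes, in that order (R = Rz(yaw) Ry(pitch) Rx(roll)).
In Python, from plant import * gives the robot as it stands.
- The arm moves only by the tool move_arm, never from a script. Its argument "commands" is a list of rows, each a list of 7 numbers: the shift along the world's x, y, z in mm, then the turn, a rotation vector about the world's x, y, z in degrees, then the opening in per cent of the stroke, from 0 (shut) to 100 (fully open). In form: [[x, y, z, rx, ry, rz, fingers], ...]. A call has 1 to 20 rows; each row shifts and turns the commanded pose from where the row before left it; what a row does not reach is not made up. A row lasts 1/10 s, in which the tool goes at most 50 mm and 8.59 degrees, less where a joint would pass 70% of its speed; a pose out of reach is approached as far as the arm can. A call with a gripper value outside its range is refused whole. The fingers move at their own pace and stop on an object; "squeeze" is the grip in N (left out, the last holds). Time passes only in rows, so rows that do not move let the fingers close. It gives the time, the measured TCP pose, the force and the opening at its end, in the units of the state.
- get_state(): the state, without advancing time (a new reading comes with each control period).
- capture(name): name is "side" or "top"; returns a dict with "frame" (420x560x3 uint8, blue, green, red), "camera_matrix" (3x3 intrinsics, pixels), "world_to_cam" (4x4, takes a point from world to camera coordinates). Camera axes: x right, y up, looking along -z (the intrinsics and any distortion apply to the point x, -y, -z); pixel columns grow to the right and rows downward; lengths in m; the calibration is good to about 2 mm. A picture is of the moment at which its call begins. There is no depth.
- close_job(): hands the job in, once; it reports no verdict.
The state is a dict: "time_s": time; "joints": joint angles; "qd": joint speeds; "joint_torque": joint torques, N m; "tcp_pos": TCP position; "eef_rot": TCP orientation; "contact_force": force on the tool from outside, world axes, zero at the start; "moment": the same for the moment, N m; "gripper_width": finger opening in m.
Only numpy, scipy, OpenCV 4.12 (cv2) and the standard library are available. Lean on these libraries where they do the work, as an engineer would, in place of code of your own. Each camera call takes 0.05 s, during which the arm holds its last target. There are 200 camera calls.

TASK

Take the stack on the bench apart from the top down, one thing at a time, and put each thing away in the tray made for its shape and size: the capacitor in the round tray, the small metal block in the small tray, the sanding block in the middle-sized tray and the adaptor box in the long one. Each must be set down the same way up as it is now, flat on the tray's floor and about in the middle, and let go before the next one is taken, without shifting what is still stacked below. Leave the heat sink and the cutters where they are.

Things in the scene. Friction and masses are not known exactly. Their poses are not given: they have to be found in the camera images.
- capacitor: Loose black upright cylinder, 26 mm in diameter, 35 mm tall, standing on top of the stack (on the small metal block). Origin: centre of the underside; z up along the cylinder.
- spacer_block: Loose small light-coloured aluminium block, 30 (x) by 45 (y) by 20 (z) mm, second from the top of the stack, on the sanding block and under the capacitor. Origin: centre of the underside; z up.
- sanding_block: Loose tan, cork-faced sanding block, 45 (x) by 70 (y) by 28 (z) mm, third from the top, on the adaptor box and under the small metal block. Origin: centre of the underside; z up.
- adaptor: Loose red adaptor box with a short connector at one end, 52 (x) by 129 (y, connector included) by 26 (z) mm; the bottom of the stack, lying on the bench. The solid box to grip is 52 by 105 mm, centred on the origin. Origin: centre of the underside; z up.
- round_tray: Fixed low grey plastic tray with dark floor on the bench, the round one: inside diameter 44 mm, for the capacitor. Wall 5 mm thick all round, its top 8 mm above the bench, floor 3 mm above the bench. Origin: centre of the underside, on the bench top; z up.
- small_tray: Fixed low grey plastic tray with dark floor on the bench, the smallest oblong one: inside 44 by 60 mm, for the small metal block. Wall 5 mm thick all round, its top 8 mm above the bench, floor 3 mm above the bench. Origin: centre of the underside, on the bench top; y along its long side, x along its short side, z up.
- middle_tray: Fixed low grey plastic tray with dark floor on the bench, the middle-sized oblong one: inside 62 by 86 mm, for the sanding block. Wall 5 mm thick all round, its top 8 mm above the bench, floor 3 mm above the bench. Origin: centre of the underside, on the bench top; y along its long side, x along its short side, z up.
- long_tray: Fixed low grey plastic tray with dark floor on the bench, the longest one: inside 70 by 144 mm, for the adaptor box. Wall 5 mm thick all round, its top 8 mm above the bench, floor 3 mm above the bench. Origin: centre of the underside, on the bench top; y along its long side, x along its short side, z up.
- spare_sink: Bystander: small black finned heat sink, 30 (x) by 40 (y) by 22 mm tall, lying on the right-hand bench top. Origin: centre of the underside.
- cutters: Bystander: yellow-handled side cutters, 57 by 124 by 10 mm, lying flat on the bench between the work and the robot. Origin: centre of the underside; y along its length.
Things that resemble listed ones, but are neither listed nor needed, are in the scene too. Leave any turquoise look-alike of the adaptor alone.

How it is judged:
By the outcome, as a careful person would: the job done as asked, in the order asked, and still so for the second after the job is handed in, with the robot touching nothing.
It also fails if it takes over 115 s, if anything falls off the work surface, if the arm or the gripper's body presses on something with over 40 N, if the wrist force passes 120 N, or if a joint passes its speed limit or range.

## Working session

There is one attempt and no reset: what is moved stays moved. The work goes in short steps, Python scripts to look and compute and a tool call to move; the robot and the scene stay as the last step left them, time stands still between calls to the robot, and variables do not carry over. Pictures are saved under pics/ and viewed, on a budget of 14 in all, crops included, one or two more only if the job needs it, and the job is handed in when it is done.

Besides the shell and the picture viewer there is one more tool, called after "Call:" as name(argument=value, ...), one argument or row to a line, values as JSON. move_arm: Moves the arm, as the interface text tells. Its arguments: {"type":"object","properties":{"commands":{"type":"array"},"squeeze":{"type":"number"}},"required":["commands"]}

```bash
mkdir -p pics; cat > h.py <<'E'
from plant import *
import numpy as np, cv2
def snap(cam,name,crop=None,k=1):
    c=capture(cam); np.savez(f'pics/{cam}.npz',**{a:c[a] for a in c if a in('frame','camera_matrix','world_to_cam')})
    f=c['frame']
    if crop: u0,v0,u1,v1=crop; f=f[v0:v1,u0:u1]
    cv2.imwrite(f'pics/{name}.png',cv2.resize(f,None,fx=k,fy=k,interpolation=cv2.INTER_CUBIC)); return c
def load(cam): return np.load(f'pics/{cam}.npz')
def px2w(c,u,v,z):
    K=c['camera_matrix'];T=c['world_to_cam'];R=T[:3,:3];o=-R.T@T[:3,3]
    d=np.linalg.inv(K)@[u,v,1]; d=R.T@(d*[1,-1,-1]); return o+d*(z-o[2])/d[2]
def w2px(c,p):
    q=c['world_to_cam'][:3,:3]@np.array(p)+c['world_to_cam'][:3,3]; q=c['camera_matrix']@(q*[1,-1,-1]); return q[:2]/q[2]
E
python3 - <<'E'
from h import *
s=get_state();print(s)
for n in('top','side'):
    c=snap(n,n+'0',k=1.4); print([k for k in c],c['camera_matrix'],c['world_to_cam'])
E
```

```text
{'time_s': 0.0, 'joints': array([ 8.84127373e+01,  2.05906611e+01,  6.33916319e-01, -1.95724080e-02,
       -7.01367705e+01, -1.65063983e+01]), 'qd': array([ 0.01923867,  0.00375219,  0.09338868, -0.02520494, -0.04895135,
       -0.00907735]), 'joint_torque': array([-3.40914403e-04, -5.82726824e+01,  2.93048269e+01,  6.99672773e+00,
        6.92003465e-03, -1.63108357e-04]), 'tcp_pos': array([0.20951814, 0.64114033, 0.22563424]), 'eef_rot': array([ 1.79905111e+02, -8.93116396e-03, -1.81003188e+01]), 'contact_force': array([ 0.19654396,  0.15687924, -1.10988323]), 'moment': array([ 0.05396175, -0.01869653,  0.03262932]), 'gripper_width': 0.08786939413116658}
['frame', 'camera_matrix', 'world_to_cam'] [[438.41342638   0.         277.90114426]
 [  0.         438.41342638 204.23856293]
 [  0.           0.           1.        ]] [[-0.00956895 -0.99994491  0.004314   -0.02511811]
 [ 0.99578197 -0.00913524  0.09129517 -0.52418167]
 [-0.09125073  0.0051694   0.99581453 -1.10428891]
 [ 0.          0.          0.          1.        ]]
['frame', 'camera_matrix', 'world_to_cam'] [[536.30497308   0.         283.2066633 ]
 [  0.         536.30497308 199.89004275]
 [  0.           0.           1.        ]] [[ 0.80336792 -0.59542177 -0.00853856 -0.44278926]
 [ 0.35995217  0.4741399   0.80350843 -0.23485217]
 [-0.47437794 -0.64858637  0.59523214 -1.333608  ]
 [ 0.          0.          0.          1.        ]]
```

View pics/top0.png

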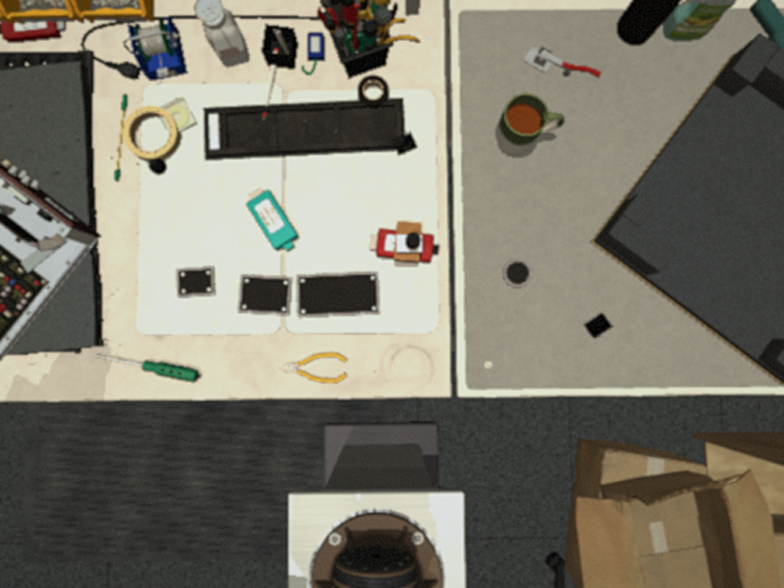

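View pics/side0.png

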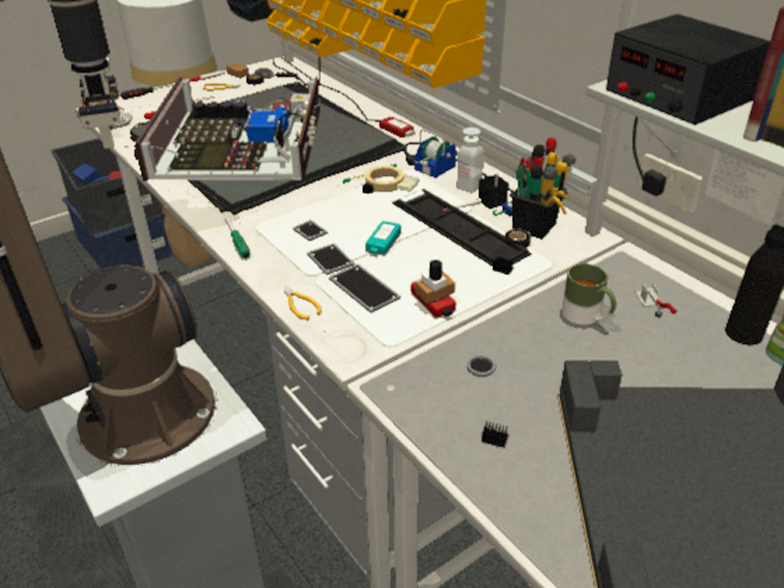

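Top view (1.4x): the stack is at about (408,243), with the red adaptor at the bottom and its connector at the left or right end. The turquoise look-alike is at (272,220). The trays are small (196,282), middle (265,295), long (338,294) and round (517,272). The heat sink is at (598,325) and the cutters at (320,367). Enlarging next.

```bash
python3 - <<'E'
from h import *
f=load('top')['frame']
cv2.imwrite('pics/t1.png',cv2.resize(f[150:235,115:275],None,fx=5,fy=5,interpolation=cv2.INTER_CUBIC))
cv2.imwrite('pics/t2.png',cv2.resize(f[145:245,260:390],None,fx=6,fy=6,interpolation=cv2.INTER_CUBIC))
f=load('side')['frame']
cv2.imwrite('pics/s1.png',cv2.resize(f[175:275,275:365],None,fx=6,fy=6,interpolation=cv2.INTER_CUBIC))
E
```

```text
(no output)
```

View pics/t1.png

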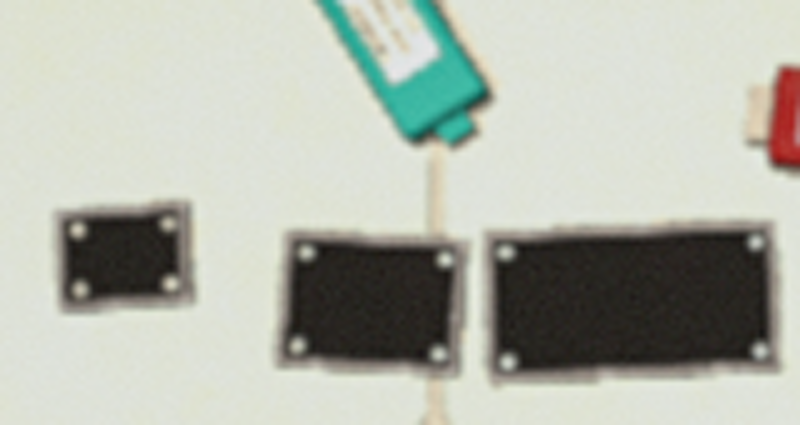

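View pics/t2.png

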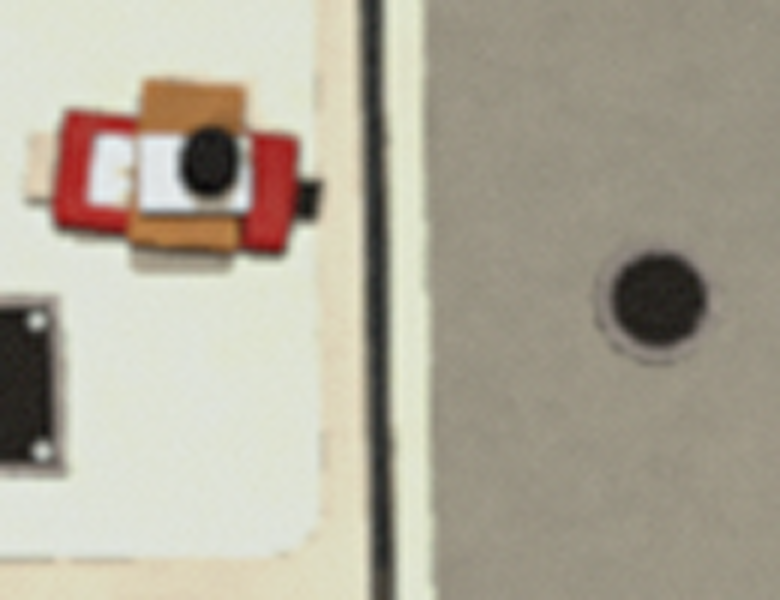

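View pics/s1.png

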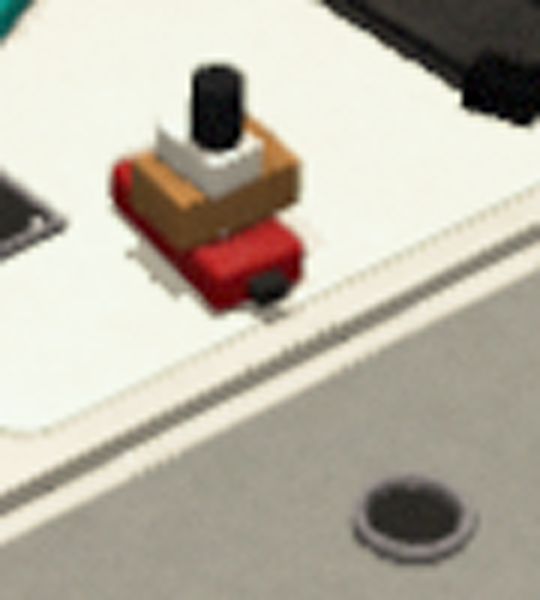

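Crops: the adaptor's connector points right (-y). The sanding block lies across it, its long side along x. The spacer's long side is along y, with the capacitor at its right end. The turquoise box is separate, and the red stack fits the description. Now pixels to poses.

```bash
cat > m.py <<'E'
from h import *
def quad(c,name,pts,z,off,k):
    P=np.array([px2w(c,off[0]+(u+.5)/k-.5,off[1]+(v+.5)/k-.5,z)[:2]*1000 for u,v in pts])
    s=[np.linalg.norm(P[i]-P[(i+1)%4]) for i in range(4)]
    a=(P[1]+P[2]-P[0]-P[3]); b=P[1]+P[0]-P[2]-P[3]
    print(name,'c',P.mean(0).round(1),'sides',np.round(s,1),'dir horiz',np.degrees(np.arctan2(a[1],a[0])).round(1),'vert',np.degrees(np.arctan2(b[1],b[0])).round(1))
E
python3 - <<'E'
from m import *
c=load('top');o1=(115,150);o2=(260,145)
quad(c,'small outer',[(57,212),(189,203),(192,300),(63,311)],.008,o1,5)
quad(c,'middle outer',[(288,233),(466,241),(457,374),(278,365)],.008,o1,5)
quad(c,'long outer',[(487,234),(773,223),(778,369),(491,380)],.008,o1,5)
quad(c,'small studs',[(78,230),(169,224),(171,284),(80,289)],.003,o1,5)
quad(c,'middle studs',[(307,252),(446,260),(439,354),(297,345)],.003,o1,5)
quad(c,'long studs',[(506,252),(756,242),(760,350),(508,362)],.003,o1,5)
quad(c,'round floor',[(613,251),(707,251),(707,347),(613,347)],.003,o2,6)
quad(c,'spacer',[(140,135),(252,131),(252,214),(137,210)],.074,o2,6)
quad(c,'sanding',[(145,78),(245,85),(238,250),(130,243)],.054,o2,6)
quad(c,'adaptor',[(68,112),(298,135),(288,255),(55,228)],.026,o2,6)
quad(c,'cap top',[(182,125),(238,125),(238,181),(182,181)],.109,o2,6)
c=load('side');quad(c,'cap top side',[(191,63),(243,63),(243,90),(191,90)],.109,(275,175),6)
quad(c,'round side',[(358,478),(474,478),(474,552),(358,552)],.008,(275,175),6)
E
```

```text
small outer c [537.5 330.4] sides [68.9 51.  67.2 52.1] dir horiz -86.1 vert 3.7
middle outer c [511.9 201.5] sides [93.1 69.6 93.1 69.1] dir horiz -93.3 vert -3.6
long outer c [511.6  66. ] sides [149.6  76.4 149.2  76.3] dir horiz -88.3 vert 1.7
small studs c [537.8 332.4] sides [47.7 31.7 47.6 31.1] dir horiz -87.0 vert 3.0
middle studs c [512.5 202.5] sides [73.  49.4 74.3 49. ] dir horiz -94.0 vert -4.7
long studs c [511.9  66.3] sides [131.2  56.8 131.7  57.8] dir horiz -88.0 vert 1.5
round floor c [ 549.6 -271.5] sides [41.3 42.4 41.2 42.3] dir horiz -90.5 vert -1.6
spacer c [595.9 -65.7] sides [46.3 34.6 47.4 31.3] dir horiz -90.5 vert -1.8
sanding c [602.8 -64.1] sides [42.3 70.2 45.4 70.4] dir horiz -94.4 vert -4.5
adaptor c [599.4 -59.8] sides [ 99.8  52.4 100.8  50.8] dir horiz -96.7 vert -6.2
cap top c [598.  -70.4] sides [22.4 22.6 22.3 22.6] dir horiz -90.5 vert -0.7
cap top side c [597.8 -68.7] sides [24.5 22.  24.2 22. ] dir horiz -37.2 vert 51.1
round side c [ 549.4 -271.3] sides [51.6 47.6 50.2 47.5] dir horiz -37.1 vert 48.3
```

Call:
move_arm(
  commands=[
    [19.4,-35.5,0,0,0,0.8,100],
    [19.4,-35.5,0,0,0,0.8,100],
    [19.4,-35.5,0,0,0,0.8,100],
    [19.4,-35.5,0,0,0,0.8,100],
    [19.4,-35.5,0,0,0,0.8,100],
    [19.4,-35.5,0,0,0,0.8,100],
    [19.4,-35.5,0,0,0,0.8,100],
    [19.4,-35.5,0,0,0,0.8,100],
    [19.4,-35.5,0,0,0,0.8,100],
    [19.4,-35.5,0,0,0,0.8,100],
    [19.4,-35.5,0,0,0,0.8,100],
    [19.4,-35.5,0,0,0,0.8,100],
    [19.4,-35.5,0,0,0,0.8,100],
    [19.4,-35.5,0,0,0,0.8,100],
    [19.4,-35.5,0,0,0,0.8,100],
    [19.4,-35.5,0,0,0,0.8,100],
    [19.4,-35.5,0,0,0,0.8,100],
    [19.4,-35.5,0,0,0,0.8,100],
    [19.4,-35.5,0,0,0,0.8,100],
    [19.4,-35.5,0,0,0,0.8,100],
  ],
)

```text
time_s: 2.1
tcp_pos: [0.598, -0.07, 0.2262]
eef_rot: [-180.0, 0.0, -2.1]
contact_force: [0.1, 0.7, 0.3]
gripper_width: 0.0876
```

Call:
move_arm(
  commands=[
    [0,0,0,0,0,0,100],
    [0,0,0,0,0,0,100],
    [0,0,0,0,0,0,100],
  ],
)

```text
time_s: 2.4
tcp_pos: [0.5972, -0.0681, 0.2263]
eef_rot: [-180.0, 0.0, -2.1]
contact_force: [0.6, -0.4, -0.2]
gripper_width: 0.0878
```

Call:
move_arm(
  commands=[
    [0,-1,-25,0,0,0,100],
    [0,0,-25,0,0,0,100],
    [0,0,-25,0,0,0,100],
    [0,0,-15,0,0,0,100],
    [0,0,-8,0,0,0,100],
    [0,0,0,0,0,0,100],
    [0,0,0,0,0,0,100],
  ],
)

```text
time_s: 3.1
tcp_pos: [0.5981, -0.0689, 0.1295]
eef_rot: [180.0, -0.1, -2.0]
contact_force: [-0.0, 0.4, -1.0]
gripper_width: 0.0877
```

```bash
python3 - <<'E'
from h import *
c=snap('side','s2',(265,100,395,235),4.4)
p=get_state()['tcp_pos'];print(p)
f=lambda u,v:np.round(((np.array([u,v])-[265,100])+.5)*4.4-.5)
print('tcp',f(*w2px(c,p)),'captop pred',f(*w2px(c,[.598,-.0695,.109])),'finger at',f(*w2px(c,p+[0,.044,0])),f(*w2px(c,p-[0,.044,0])))
E
```

```text
[ 0.59832986 -0.0689521   0.12975141]
tcp [205. 359.] captop pred [204. 386.] finger at [162. 328.] [249. 391.]
```

View pics/s2.png

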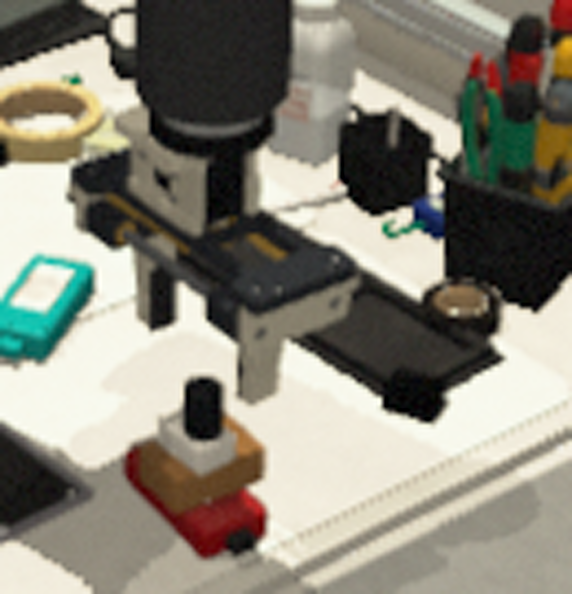

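The picture shows straight parallel jaws, with finger tips at (155,328) and (258,395) straddling the capacitor top at (204,383). It is aligned, so I go down and grip.

Call:
move_arm(
  commands=[
    [0,-0.5,-15,0,0,0,100],
    [0,0,-15,0,0,0,100],
    [0,0,-10,0,0,0,100],
    [0,0,-4,0,0,0,100],
    [0,0,0,0,0,0,50],
    [0,0,0,0,0,0,40],
    [0,0,0,0,0,0,32],
    [0,0,0,0,0,0,25],
    [0,0,0,0,0,0,20],
    [0,0,0,0,0,0,15],
    [0,0,0,0,0,0,15],
  ],
  squeeze=15,
)

```text
time_s: 4.25
tcp_pos: [0.5977, -0.0699, 0.0846]
eef_rot: [-180.0, -0.0, -2.1]
contact_force: [0.2, 0.3, -0.2]
gripper_width: 0.037
```

Call:
move_arm(
  commands=[
    [0,0,0,0,0,0,10],
    [0,0,0,0,0,0,10],
    [0,0,0,0,0,0,10],
  ],
)

```text
time_s: 4.55
tcp_pos: [0.5977, -0.0699, 0.0846]
eef_rot: [180.0, 0.0, -2.1]
contact_force: [0.4, 0.4, 0.5]
gripper_width: 0.0261
```

Call:
move_arm(
  commands=[
    [0,0,0,0,0,0,10],
    [0,0,5,0,0,0,10],
    [0,0,15,0,0,0,10],
    [0,0,15,0,0,0,10],
    [0,0,5,0,0,0,10],
    [-6,-25,0,0,0,0,10],
    [-6,-25,0,0,0,0,10],
    [-6,-26,0,0,0,0,10],
    [-6,-25,0,0,0,0,10],
    [-6,-25,-5,0,0,0,10],
    [-6,-25,-15,0,0,0,10],
    [-6,-26,-20,0,0,0,10],
    [-6,-25,-15,0,0,0,10],
    [0,0,-10,0,0,0,10],
    [0,0,0,0,0,0,10],
    [0,0,0,0,0,0,10],
    [0,0,0,0,0,0,10],
  ],
)

```text
time_s: 6.25
tcp_pos: [0.5505, -0.2713, 0.0604]
eef_rot: [180.0, -0.1, -2.0]
contact_force: [0.8, -0.1, 0.4]
gripper_width: 0.0257
```

```bash
python3 - <<'E'
from h import *
s=get_state();p=s['tcp_pos'];print(p,s['gripper_width'])
c=snap('side','s3',(265,180,405,310),4.4)
f=lambda u,v:np.round(((np.array([u,v])-[265,180])+.5)*4.4-.5)
b=p+[0,0,-.0106]
print('cap bottom pred',f(*w2px(c,b)),'tray ctr',f(*w2px(c,[.5495,-.2715,.003])))
E
```

```text
[ 0.55048549 -0.27132515  0.06041359] 0.025664072201312258
cap bottom pred [355. 302.] tray ctr [349. 361.]
```

View pics/s3.png

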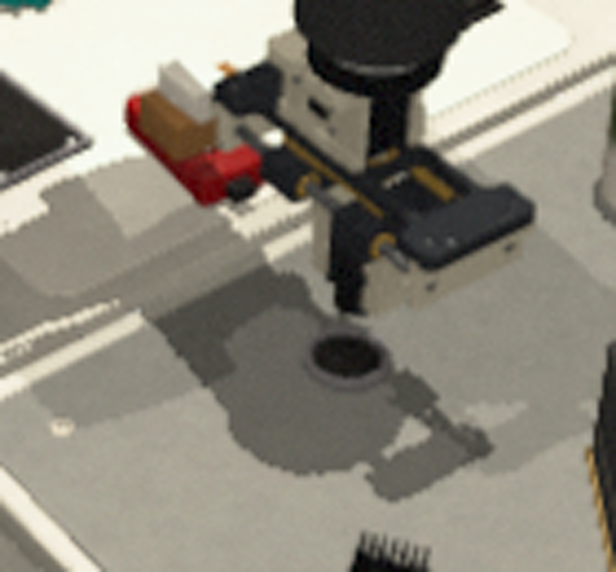

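The capacitor is held with its bottom at (350,312), above the round tray at (347,355). Lowering.

Call:
move_arm(
  commands=[
    [-1,0,-15,0,0,0,10],
    [0,0,-15,0,0,0,10],
    [0,0,-8,0,0,0,10],
    [0,0,-4,0,0,0,10],
    [0,0,-2,0,0,0,10],
    [0,0,-2,0,0,0,10],
    [0,0,-0.5,0,0,0,10],
    [0,0,0,0,0,0,10],
    [0,0,0,0,0,0,10],
  ],
)

```text
time_s: 7.2
tcp_pos: [0.5488, -0.272, 0.0134]
eef_rot: [180.0, -0.0, -2.1]
contact_force: [-0.0, -0.2, -0.6]
gripper_width: 0.0261
```

Call:
move_arm(
  commands=[
    [0,0,-0.5,0,0,0,10],
    [0,0,-0.3,0,0,0,10],
    [0,0,0,0,0,0,10],
  ],
)

```text
time_s: 7.5
tcp_pos: [0.5489, -0.272, 0.0131]
eef_rot: [180.0, -0.0, -2.1]
contact_force: [-1.8, 1.8, 6.5]
gripper_width: 0.0263
```

Contact made at 6.5 N. I open slowly, rise and swing back over the stack.

Call:
move_arm(
  commands=[
    [0,0,0,0,0,0,34],
    [0,0,0,0,0,0,45],
    [0,0,0,0,0,0,60],
    [0,0,0,0,0,0,80],
    [0,0,0,0,0,0,100],
    [0,0,10,0,0,0,100],
    [0,0,20,0,0,0,100],
    [0,0,30,0,0,0,100],
    [0,0,40,0,0,0,100],
    [0,0,40,0,0,0,100],
    [0,0,30,0,0,0,100],
    [0,-10,0,0,0,0,100],
    [0,0,0,0,0,0,100],
  ],
)

```text
time_s: 8.8
tcp_pos: [0.5489, -0.2825, 0.1837]
eef_rot: [180.0, -0.1, -2.1]
contact_force: [-1.1, -0.3, -0.3]
gripper_width: 0.0875
```

```bash
python3 - <<'E'
from h import *
print(get_state()['tcp_pos'])
a=snap('top','x')['frame'];b=snap('side','y')['frame']
A=cv2.resize(a[145:200,260:325],None,fx=6,fy=6,interpolation=cv2.INTER_CUBIC)
B=cv2.resize(b[190:285,280:365],None,fx=4.7,fy=4.7,interpolation=cv2.INTER_CUBIC)
o=np.zeros((450,800,3),np.uint8);o[:A.shape[0],:A.shape[1]]=A;o[:B.shape[0],400:400+B.shape[1]]=B[:, :400];cv2.imwrite('pics/c4.png',o)
E
```

```text
[ 0.54890155 -0.28252249  0.18368087]
```

View pics/c4.png

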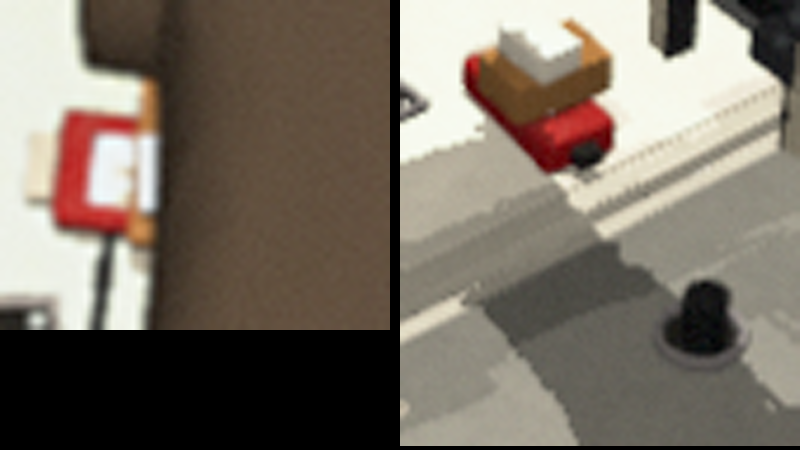

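Left panel: the arm blocks the top camera. Right panel: the capacitor stands in the round tray at (705,320). I check the spacer estimate by drawing its predicted outline on the side view.

```bash
cat >> h.py <<'E'
def box(c,img,off,k,ctr,yaw,sz,z0,col):
    a=np.radians(yaw);R=np.array([[np.cos(a),-np.sin(a)],[np.sin(a),np.cos(a)]])
    for z in(z0,z0+sz[2]):
        q=[]
        for sx,sy in((-1,-1),(1,-1),(1,1),(-1,1)):
            p=np.array(ctr)/1000+R@[sx*sz[0]/2000,sy*sz[1]/2000]
            q.append(((w2px(c,[*p,z/1000])-off)+.5)*k-.5)
        cv2.polylines(img,[np.int32(np.round(q))],True,col,1)
E
python3 - <<'E'
from h import *
c=load('side');k=9
f=cv2.resize(c['frame'][180:245,285:340],None,fx=k,fy=k,interpolation=cv2.INTER_CUBIC)
box(c,f,(285,180),k,(596,-65.7),-1,(30,45,20),54,(0,255,0))
box(c,f,(285,180),k,(602.8,-64.1),-94.5,(45,70,28),26,(255,0,0))
box(c,f,(285,180),k,(599.4,-59.8),-6.5,(52,105,26),0,(255,0,255))
cv2.imwrite('pics/w5.png',f)
E
```

```text
(no output)
```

View pics/w5.png

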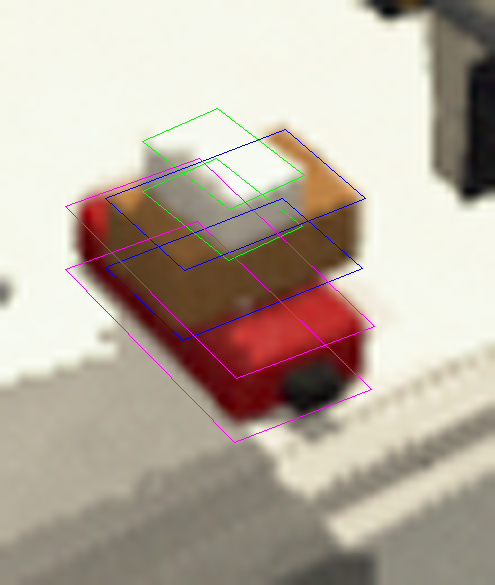

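The spacer outline fits within about 1 mm, and the others are close enough until I look again. Going to the spacer with the fingers along y, across its 45 mm length.

Call:
move_arm(
  commands=[
    [5,26,0,0,0,0.5,100],
    [6,27,0,0,0,0.5,100],
    [6,27,0,0,0,0,100],
    [6,27,0,0,0,0,100],
    [6,27,0,0,0,0,100],
    [6,28,-10,0,0,0,100],
    [6,28,-15,0,0,0,100],
    [6,27,-20,0,0,0,100],
    [0,0,-20,0,0,0,100],
    [0,0,-20,0,0,0,100],
    [0,0,-15,0,0,0,100],
    [0,0,-12,0,0,0,90],
    [0,0,-5,0,0,0,80],
    [0,0,-3,0,0,0,75],
    [0,0,-1.5,0,0,0,70],
    [0,0,0,0,0,0,65],
    [0,0,0,0,0,0,62],
  ],
)

```text
time_s: 10.6
tcp_pos: [0.596, -0.0649, 0.0614]
eef_rot: [-180.0, -0.1, -1.1]
contact_force: [0.4, -0.2, -0.0]
gripper_width: 0.0555
```

```bash
python3 - <<'E'
from h import *
s=get_state();print(s['tcp_pos'],s['gripper_width'],s['eef_rot'])
snap('side','s6',(275,165,355,230),9)
E
```

```text
[ 0.59602461 -0.06492252  0.06138448] 0.05549200675682906 [-1.79991928e+02 -5.89423283e-02 -1.09447988e+00]
```

View pics/s6.png

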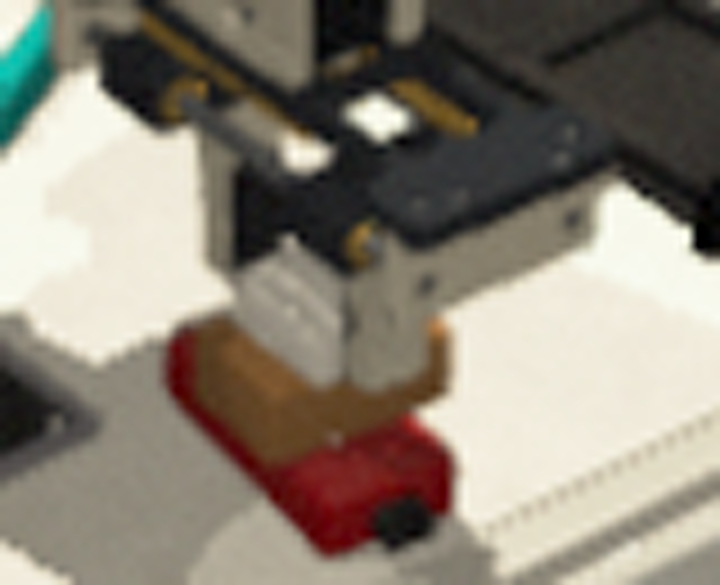

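The fingers straddle the spacer, the near one against (350,340), with tips above the sanding block. Closing slowly.

Call:
move_arm(
  commands=[
    [0,-0.8,0.4,0,0,0,58],
    [0,0,0,0,0,0,56],
    [0,0,0,0,0,0,54],
    [0,0,0,0,0,0,53],
    [0,0,0,0,0,0,52],
    [0,0,0,0,0,0,51],
    [0,0,0,0,0,0,50],
    [0,0,0,0,0,0,48],
    [0,0,0,0,0,0,44],
    [0,0,0,0,0,0,40],
    [0,0,0,0,0,0,40],
  ],
  squeeze=15,
)

```text
time_s: 11.75
tcp_pos: [0.5958, -0.0657, 0.0613]
eef_rot: [-180.0, -0.0, -1.1]
contact_force: [0.4, 2.4, 2.1]
gripper_width: 0.045
```

Call:
move_arm(
  commands=[
    [0,0,4,0,0,0,40],
    [0,0,12,0,0,0,40],
    [0,0,16,0,0,0,40],
    [0,0,8,0,0,0,40],
    [-4,26,0,0,0,0.5,40],
    [-4,28,0,0,0,0.5,40],
    [-4,29,0,0,0,0.5,40],
    [-4,29,0,0,0,0.5,40],
    [-4,29,0,0,0,0.5,40],
    [-4,29,0,0,0,0.5,40],
    [-4,29,0,0,0,0.5,40],
    [-4,29,0,0,0,0.5,40],
    [-4,29,0,0,0,0.5,40],
    [-4,29,0,0,0,0,40],
    [-4,29,-8,0,0,0,40],
    [-4,29,-16,0,0,0,40],
    [-5,27,-16,0,0,0,40],
    [-5,26,-10,0,0,0,40],
    [0,0,-6,0,0,0,40],
    [0,0,0,0,0,0,40],
  ],
)

```text
time_s: 13.75
tcp_pos: [0.5368, 0.3311, 0.0442]
eef_rot: [179.9, 0.1, 3.5]
contact_force: [-0.3, -1.0, -1.6]
gripper_width: 0.0448
```

Call:
move_arm(
  commands=[
    [0,0,0,0,0,0,40],
  ],
)

```text
time_s: 13.85
tcp_pos: [0.5377, 0.3307, 0.0454]
eef_rot: [180.0, 0.0, 3.4]
contact_force: [0.9, 0.3, -1.5]
gripper_width: 0.0447
```

```bash
python3 - <<'E'
from h import *
s=get_state();print(s['tcp_pos'],s['gripper_width'],s['eef_rot'],s['contact_force'])
c=snap('side','s7');b=snap('top','t7')
k=5
f=cv2.resize(c['frame'][105:195,185:265],None,fx=k,fy=k,interpolation=cv2.INTER_CUBIC)
p=s['tcp_pos'][:2]*1000
box(c,f,(185,105),k,(537.6,331),3.5,(44,60,0),8,(0,255,0))
box(c,f,(185,105),k,(537.6,331),3.5,(54,70,0),8,(0,255,255))
g=cv2.resize(b['frame'][150:210,275:335],None,fx=6.5,fy=6.5,interpolation=cv2.INTER_CUBIC)
o=np.zeros((450,800,3),np.uint8);o[:450,:400]=f;o[:390,405:795]=g
cv2.imwrite('pics/c7.png',o)
E
```

```text
[0.53768855 0.33067344 0.04541431] 0.04472130257807106 [1.79979338e+02 1.36796274e-02 3.39187252e+00] [ 0.92235421  0.33724398 -1.525745  ]
```

View pics/c7.png

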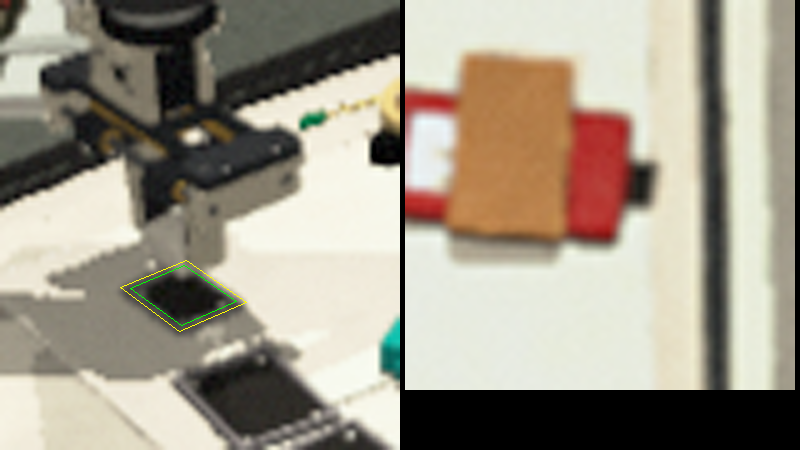

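Left panel: the tray outline fits at (183,296), with the spacer above it. Right panel: the sanding block's corners are (462,53), (574,62), (560,240) and (448,232). Lowering, and measuring the sanding block.

Call:
move_arm(
  commands=[
    [0,0,-10,0,0,0,40],
    [0,0,-10,0,0,0,40],
    [0,0,-7,0,0,0,40],
    [0,0,-4,0,0,0,40],
    [0,0,-2,0,0,0,40],
    [0,0,-1,0,0,0,40],
    [0,0,0,0,0,0,40],
    [0,0,0,0,0,0,40],
  ],
)

```text
time_s: 14.75
tcp_pos: [0.5378, 0.3315, 0.0114]
eef_rot: [-180.0, -0.0, 3.4]
contact_force: [-0.1, 0.5, -2.1]
gripper_width: 0.0446
```

```bash
python3 - <<'E'
from m import *
c=load('top')
P=[(57,53),(169,62),(155,240),(43,232)]
quad(c,'sanding',P,.054,(275,150),6.5)
E
```

```text
sanding c [602.2 -63.4] sides [43.7 70.1 43.4 70.5] dir horiz -94.9 vert -5.1
```

Call:
move_arm(
  commands=[
    [0,0,-0.4,0,0,0,40],
    [0,0,-0.3,0,0,0,40],
    [0,0,-0.3,0,0,0,40],
    [0,0,0,0,0,0,40],
  ],
)

```text
time_s: 15.15
tcp_pos: [0.5376, 0.3313, 0.0102]
eef_rot: [-180.0, -0.0, 3.4]
contact_force: [0.0, 0.3, -0.9]
gripper_width: 0.0454
```

Call:
move_arm(
  commands=[
    [0,0,-0.3,0,0,0,40],
    [0,0,-0.3,0,0,0,40],
    [0,0,0,0,0,0,40],
  ],
)

```text
time_s: 15.45
tcp_pos: [0.5377, 0.3313, 0.0098]
eef_rot: [-180.0, -0.0, 3.4]
contact_force: [-1.2, -1.5, 2.0]
gripper_width: 0.0448
```

Call:
move_arm(
  commands=[
    [0,0,0,0,0,0,55],
    [0,0,0,0,0,0,65],
    [0,0,0,0,0,0,80],
    [0,0,0,0,0,0,100],
    [0,0,5,0,0,0,100],
    [0,0,15,0,0,0,100],
    [0,0,30,0,0,0,100],
    [0,0,30,0,0,0,100],
    [0,0,20,0,0,0,100],
    [3,-18,10,0,0,0,100],
    [5,-30,0,0,0,-1,100],
    [5,-30,0,0,0,-1,100],
    [5,-30,0,0,0,-1,100],
    [5,-30,0,0,0,-1,100],
  ],
)

```text
time_s: 16.85
tcp_pos: [0.5603, 0.1913, 0.1194]
eef_rot: [180.0, 0.0, -0.6]
contact_force: [0.7, 0.5, -0.4]
gripper_width: 0.0878
```

```bash
python3 - <<'E'
from h import *
s=get_state();print(s['tcp_pos'],s['gripper_width'])
c=snap('side','s8');k=9
f=cv2.resize(c['frame'][140:185,190:250],None,fx=k,fy=k,interpolation=cv2.INTER_CUBIC)
box(c,f,(190,140),k,(537.6,331),3.5,(30,45,20),3,(0,255,0));cv2.imwrite('pics/s8.png',f)
E
```

```text
[0.56031509 0.1912837  0.11944304] 0.0877503419544144
```

View pics/s8.png

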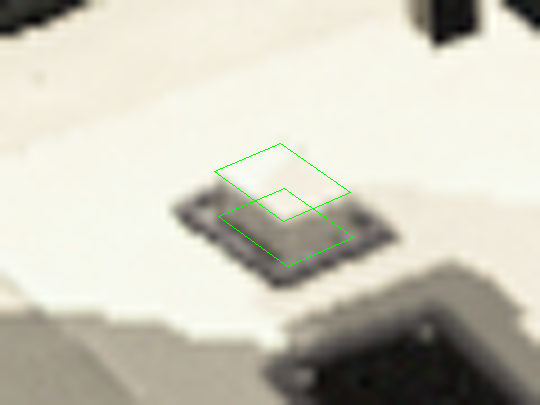

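The spacer sits centred and flat in the small tray, matching its predicted outline. On to the sanding block.

Call:
move_arm(
  commands=[
    [5,-30,0,0,0,-1,100],
    [5,-30,0,0,0,-1,100],
    [5,-30,0,0,0,-1,100],
    [5,-30,0,0,0,-1,100],
    [5,-30,0,0,0,-0.2,100],
    [5,-30,0,0,0,0,100],
    [5,-30,0,0,0,0,100],
    [4,-28,0,0,0,0,100],
    [3,-18,0,0,0,0,100],
    [0,0,-20,0,0,0,100],
    [0,0,-20,0,0,0,100],
    [0,0,-15,0,0,0,100],
    [0,0,-8,0,0,0,100],
    [0,0,0,0,0,0,100],
    [0,0,0,0,0,0,100],
  ],
)

```text
time_s: 18.4
tcp_pos: [0.6029, -0.0628, 0.057]
eef_rot: [180.0, -0.0, -4.8]
contact_force: [-0.7, 0.1, 0.6]
gripper_width: 0.0874
```

Call:
move_arm(
  commands=[
    [-0.5,-0.7,-10,0,0,0,85],
    [0,0,-7,0,0,0,75],
    [0,0,-4,0,0,0,68],
    [0,0,-1,0,0,0,62],
    [0,0,0,0,0,0,58],
    [0,0,0,0,0,0,56],
    [0,0,0,0,0,0,54],
    [0,0,0,0,0,0,53],
    [0,0,0,0,0,0,52],
    [0,0,0,0,0,0,51],
    [0,0,0,0,0,0,50],
    [0,0,0,0,0,0,48],
    [0,0,0,0,0,0,44],
    [0,0,0,0,0,0,40],
    [0,0,0,0,0,0,40],
  ],
  squeeze=20,
)

```text
time_s: 19.9
tcp_pos: [0.6023, -0.0634, 0.0347]
eef_rot: [-180.0, -0.0, -4.8]
contact_force: [-0.0, 1.0, 3.4]
gripper_width: 0.0448
```

Call:
move_arm(
  commands=[
    [0,0,4,0,0,0,40],
    [0,0,12,0,0,0,40],
    [0,0,16,0,0,0,40],
    [0,0,8,0,0,0,40],
    [-6,17,0,0,0,-4.3,40],
    [-7,20,0,0,0,-7,40],
    [-7,20,0,0,0,-7,40],
    [-7,20,0,0,0,-7,40],
    [-7,20,0,0,0,-7,40],
    [-7,20,0,0,0,-7,40],
    [-7,20,0,0,0,-7,40],
    [-7,21,0,0,0,-7,40],
    [-7,21,0,0,0,-7,40],
    [-7,21,0,0,0,-7,40],
    [-7,21,0,0,0,-7,40],
    [-7,21,0,0,0,-7,40],
    [-7,21,-8,0,0,-7,40],
    [0,3,-10,0,0,-1,40],
    [0,0,-7,0,0,0,40],
    [0,0,0,0,0,0,40],
  ],
)

```text
time_s: 21.9
tcp_pos: [0.5115, 0.2016, 0.0485]
eef_rot: [179.9, -0.1, -94.0]
contact_force: [-0.1, -1.3, -0.4]
gripper_width: 0.0446
```

Call:
move_arm(
  commands=[
    [0,0,0,0,0,0,40],
  ],
)

```text
time_s: 22.0
tcp_pos: [0.5122, 0.2018, 0.0494]
eef_rot: [180.0, -0.0, -94.1]
contact_force: [-0.4, 0.4, -0.9]
gripper_width: 0.0449
```

```bash
python3 - <<'E'
from h import *
s=get_state();print(s['tcp_pos'],s['gripper_width'],s['eef_rot'],s['contact_force'],s['joints'])
c=snap('side','s9');b=snap('top','t9')
k=4.4
f=cv2.resize(c['frame'][125:215,200:290],None,fx=k,fy=k,interpolation=cv2.INTER_CUBIC)
box(c,f,(200,125),k,(512.2,202),-4,(72,96,0),8,(0,255,255))
p=s['tcp_pos']*1000
box(c,f,(200,125),k,p[:2],s['eef_rot'][2]+90,(45,70,28),p[2]-8.7,(0,255,0))
g=cv2.resize(b['frame'][145:210,260:325],None,fx=6,fy=6,interpolation=cv2.INTER_CUBIC)
o=np.zeros((396,800,3),np.uint8);o[:,:396]=f;o[:390,400:790]=g
cv2.imwrite('pics/c9.png',o)
E
```

```text
[0.51224296 0.20176857 0.04942273] 0.04494212312824434 [ 1.79973102e+02 -3.62705365e-02 -9.40635747e+01] [-0.38472573  0.38767431 -0.89373036] [ 4.18916679e+01  1.94029706e+01 -2.75486443e+01  8.60934632e-03
 -4.30931567e+01 -4.59615403e+01]
```

View pics/c9.png

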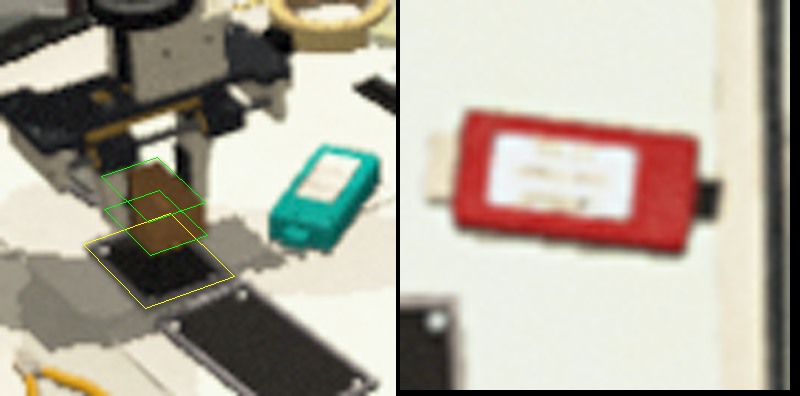

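The sanding block is over the middle tray, and the tray outline fits. In the right panel the adaptor is bare and unshifted, with corners (466,110), (697,136), (687,252) and (453,230). Lowering.

Call:
move_arm(
  commands=[
    [0,0,-10,0,0,0,40],
    [0,0,-10,0,0,0,40],
    [0,0,-8,0,0,0,40],
    [0,0,-5,0,0,0,40],
    [0,0,-3,0,0,0,40],
    [0,0,-1,0,0,0,40],
    [0,0,-0.5,0,0,0,40],
    [0,0,-0.3,0,0,0,40],
    [0,0,0,0,0,0,40],
  ],
)

```text
time_s: 23.0
tcp_pos: [0.5123, 0.2027, 0.012]
eef_rot: [-180.0, 0.0, -94.1]
contact_force: [0.5, 0.7, -0.7]
gripper_width: 0.0447
```

```bash
python3 - <<'E'
from m import *
c=load('top')
quad(c,'adaptor',[(66,110),(297,136),(287,252),(53,230)],.026,(260,145),6)
quad(c,'whole',[(27,132),(322,180),(322,215),(27,205)],.013,(260,145),6)
E
```

```text
adaptor c [599.7 -59.1] sides [100.4  50.7 101.1  52.6] dir horiz -96.5 vert -6.2
whole c [601.3 -59. ] sides [130.4  15.4 128.5  32.2] dir horiz -96.2 vert -0.6
```

Call:
move_arm(
  commands=[
    [0,0,-0.3,0,0,0,40],
    [0,0,-0.3,0,0,0,40],
    [0,0,-0.3,0,0,0,40],
    [0,0,0,0,0,0,40],
  ],
)

```text
time_s: 23.4
tcp_pos: [0.5122, 0.2027, 0.0113]
eef_rot: [-180.0, 0.0, -94.1]
contact_force: [-2.0, -1.1, 4.9]
gripper_width: 0.0449
```

Call:
move_arm(
  commands=[
    [0,0,0,0,0,0,55],
    [0,0,0,0,0,0,62],
    [0,0,0,0,0,0,70],
    [0,0,0,0,0,0,75],
    [0,0,5,0,0,0,75],
    [0,0,15,0,0,0,85],
    [0,0,25,0,0,0,100],
    [0,0,15,0,0,0,100],
    [7,-20,0,0,0,-0.3,100],
    [9,-27,0,0,0,-0.3,100],
    [10,-30,0,0,0,-0.4,100],
    [10,-30,0,0,0,-0.4,100],
    [10,-30,0,0,0,-0.4,100],
    [10,-30,0,0,0,-0.4,100],
    [10,-30,0,0,0,0,100],
    [10,-30,0,0,0,0,100],
    [7.5,-22,0,0,0,0,100],
    [4,-13,0,0,0,0,100],
    [0,0,-15,0,0,0,100],
    [0,0,0,0,0,0,100],
  ],
)

```text
time_s: 25.4
tcp_pos: [0.5983, -0.0598, 0.0544]
eef_rot: [179.8, -0.0, -96.4]
contact_force: [-1.6, 0.5, -0.9]
gripper_width: 0.0878
```

```bash
python3 - <<'E'
from h import *
s=get_state();print(s['tcp_pos'],s['gripper_width'],s['eef_rot'],s['contact_force'])
c=snap('side','s10')
f=cv2.resize(c['frame'][145:200,200:270],None,fx=5.6,fy=5.6,interpolation=cv2.INTER_CUBIC)
box(c,f,(200,145),5.6,(512.2,202),-4,(45,70,28),3,(0,255,0))
g=cv2.resize(c['frame'][160:240,270:350],None,fx=4.9,fy=4.9,interpolation=cv2.INTER_CUBIC)
o=np.zeros((400,800,3),np.uint8);o[:f.shape[0],:f.shape[1]]=f;o[:g.shape[0],400:400+g.shape[1]]=g
cv2.imwrite('pics/c10.png',o)
E
```

```text
[ 0.59832528 -0.05976469  0.05442549] 0.0877525747273307 [ 1.79840138e+02 -2.18330719e-02 -9.63666847e+01] [-1.59046685  0.52655434 -0.86463275]
```

View pics/c10.png

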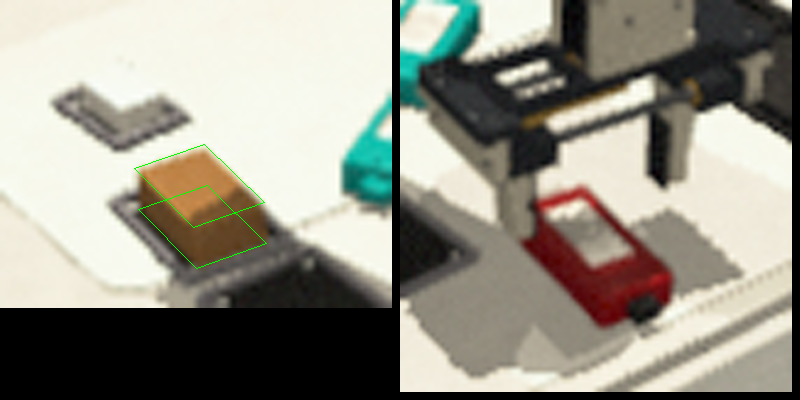

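The sanding block sits centred in the middle tray. The fingers straddle the adaptor, so I go down and close.

Call:
move_arm(
  commands=[
    [0,0,-10,0,0,0,100],
    [0,0,-10,0,0,0,100],
    [0,0,-10,0,0,0,100],
    [0,0,-8,0,0,0,95],
    [0,0,-5,0,0,0,90],
    [0,0,-2,0,0,0,80],
    [0,0,0,0,0,0,75],
    [0,0,0,0,0,0,72],
  ],
  squeeze=25,
)

```text
time_s: 26.25
tcp_pos: [0.5999, -0.0594, 0.0111]
eef_rot: [-180.0, 0.0, -96.3]
contact_force: [0.6, 0.6, 0.5]
gripper_width: 0.0644
```

Call:
move_arm(
  commands=[
    [0,0,-1.5,0,0,0,68],
    [0,0,0,0,0,0,65],
    [0,0,0,0,0,0,63],
    [0,0,0,0,0,0,61],
    [0,0,0,0,0,0,59],
    [0,0,0,0,0,0,56],
    [0,0,0,0,0,0,50],
    [0,0,0,0,0,0,48],
    [0,0,0,0,0,0,48],
  ],
  squeeze=25,
)

```text
time_s: 27.15
tcp_pos: [0.5999, -0.0594, 0.0095]
eef_rot: [-180.0, 0.0, -96.3]
contact_force: [1.6, -0.7, 2.1]
gripper_width: 0.0517
```

Call:
move_arm(
  commands=[
    [0,0,4,0,0,0,48],
    [0,0,12,0,0,0,48],
    [0,0,16,0,0,0,48],
    [0,0,10,0,0,0,48],
    [-8,11.5,0,0,0,1,48],
    [-14,20,0,0,0,1.5,48],
    [-17,24,0,0,0,1.5,48],
    [-17,24,0,0,0,1.5,48],
    [-17,24,0,0,0,1.4,48],
    [-10,14,0,0,0,1,48],
    [-5,8,-5,0,0,0,48],
    [0,0,-5,0,0,0,48],
    [0,0,0,0,0,0,48],
    [0,0,0,0,0,0,48],
  ],
)

```text
time_s: 28.55
tcp_pos: [0.5118, 0.0655, 0.0409]
eef_rot: [180.0, -0.0, -88.4]
contact_force: [-0.2, -0.8, -1.4]
gripper_width: 0.052
```

```bash
python3 - <<'E'
from h import *
s=get_state();print(s['tcp_pos'],s['gripper_width'],s['eef_rot'],s['contact_force'])
c=snap('side','s11');k=5
f=cv2.resize(c['frame'][130:230,215:345],None,fx=k,fy=k,interpolation=cv2.INTER_CUBIC)
box(c,f,(215,130),k,(511.8,66.2),1.7,(80,154,0),8,(0,255,255))
p=s['tcp_pos']*1000
box(c,f,(215,130),k,p[:2],s['eef_rot'][2]+90,(52,105,26),p[2]-9.5,(0,255,0))
cv2.imwrite('pics/c11.png',f)
E
```

```text
[0.51179299 0.06553581 0.04093717] 0.05204928941645186 [ 1.79960012e+02 -2.51324800e-02 -8.84384333e+01] [-0.22461813 -0.80342708 -1.40180279]
```

View pics/c11.png

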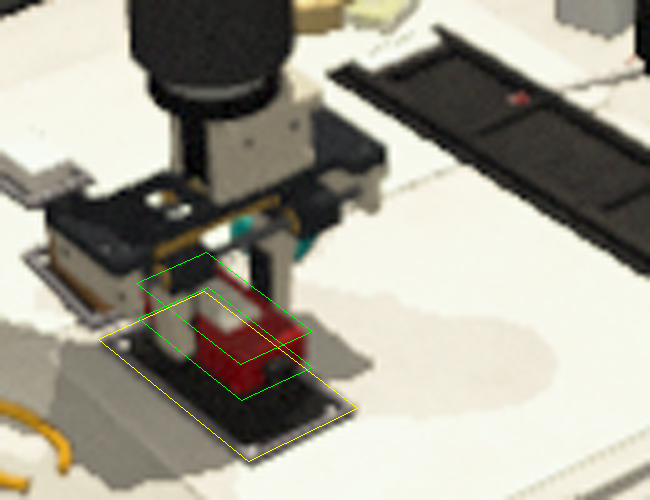

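Call:
move_arm(
  commands=[
    [0,0.5,-10,0,0,0,48],
    [0,0,-8,0,0,0,48],
    [0,0,-5,0,0,0,48],
    [0,0,-3,0,0,0,48],
    [0,0,-1,0,0,0,48],
    [0,0,-0.5,0,0,0,48],
    [0,0,-0.4,0,0,0,48],
    [0,0,-0.3,0,0,0,48],
    [0,0,0,0,0,0,48],
  ],
)

```text
time_s: 29.5
tcp_pos: [0.5118, 0.0667, 0.0133]
eef_rot: [-180.0, 0.0, -88.4]
contact_force: [-0.9, -0.3, -1.9]
gripper_width: 0.0519
```

Call:
move_arm(
  commands=[
    [0,0,-0.4,0,0,0,48],
    [0,0,-0.3,0,0,0,48],
    [0,0,-0.3,0,0,0,48],
    [0,0,0,0,0,0,48],
  ],
)

```text
time_s: 29.9
tcp_pos: [0.5116, 0.0666, 0.0121]
eef_rot: [-180.0, 0.0, -88.4]
contact_force: [-0.1, -0.7, -0.9]
gripper_width: 0.0518
```

Call:
move_arm(
  commands=[
    [0,0,-0.3,0,0,0,48],
    [0,0,-0.3,0,0,0,48],
    [0,0,0,0,0,0,48],
  ],
)

```text
time_s: 30.2
tcp_pos: [0.5117, 0.0666, 0.0121]
eef_rot: [-180.0, 0.0, -88.4]
contact_force: [-3.2, 0.3, 6.3]
gripper_width: 0.0519
```

Contact at 6.3 N. I release, rise and back away to the left so that both cameras can see.

Call:
move_arm(
  commands=[
    [0,0,0,0,0,0,62],
    [0,0,0,0,0,0,70],
    [0,0,0,0,0,0,80],
    [0,0,0,0,0,0,90],
    [0,0,5,0,0,0,100],
    [0,0,15,0,0,0,100],
    [0,0,30,0,0,0,100],
    [0,0,40,0,0,0,100],
    [0,0,45,0,0,0,100],
    [0,0,45,0,0,0,100],
    [0,0,30,0,0,0,100],
    [0,25,0,0,0,0,100],
    [0,40,0,0,0,0,100],
    [0,40,0,0,0,0,100],
    [0,40,0,0,0,0,100],
    [0,40,0,0,0,0,100],
    [0,40,0,0,0,0,100],
    [-8,40,0,0,0,0,100],
    [-8,40,0,0,0,0,100],
    [-8,40,0,0,0,0,100],
  ],
)

```text
time_s: 32.2
tcp_pos: [0.4871, 0.4131, 0.2219]
eef_rot: [-180.0, 0.0, -88.4]
contact_force: [1.2, -0.2, 0.8]
gripper_width: 0.0874
```

Call:
move_arm(
  commands=[
    [-20,40,0,0,0,0,100],
    [-20,40,0,0,0,0,100],
    [-20,40,0,0,0,0,100],
    [-20,40,0,0,0,0,100],
    [-20,30,0,0,0,0,100],
    [-10,10,0,0,0,0,100],
    [0,0,0,0,0,0,100],
    [0,0,0,0,0,0,100],
  ],
)

```text
time_s: 33.0
tcp_pos: [0.3776, 0.6111, 0.2216]
eef_rot: [180.0, -0.0, -88.4]
contact_force: [0.7, -0.5, 0.5]
gripper_width: 0.0875
```

```bash
python3 - <<'E'
from h import *
s=get_state();print(s['tcp_pos'],s['contact_force'],np.abs(s['qd']).max())
c=snap('top','a');b=snap('side','b')
f=cv2.resize(c['frame'][140:285,120:440],None,fx=2.5,fy=2.5,interpolation=cv2.INTER_CUBIC)
g=cv2.resize(b['frame'][140:275,190:365],None,fx=1.7,fy=1.7,interpolation=cv2.INTER_CUBIC)
o=np.zeros((600,800,3),np.uint8);o[:f.shape[0]]=f;o[365:365+g.shape[0],:g.shape[1]]=g
r=cv2.resize(b['frame'][225:280,315:365],None,fx=4,fy=4,interpolation=cv2.INTER_CUBIC);o[365:365+r.shape[0],400:400+r.shape[1]]=r
cv2.imwrite('pics/c12.png',o)
E
```

```text
[0.3776065  0.61114159 0.22156621] [ 0.72028989 -0.54249199  0.51896854] 1.1339651135704552
```

View pics/c12.png

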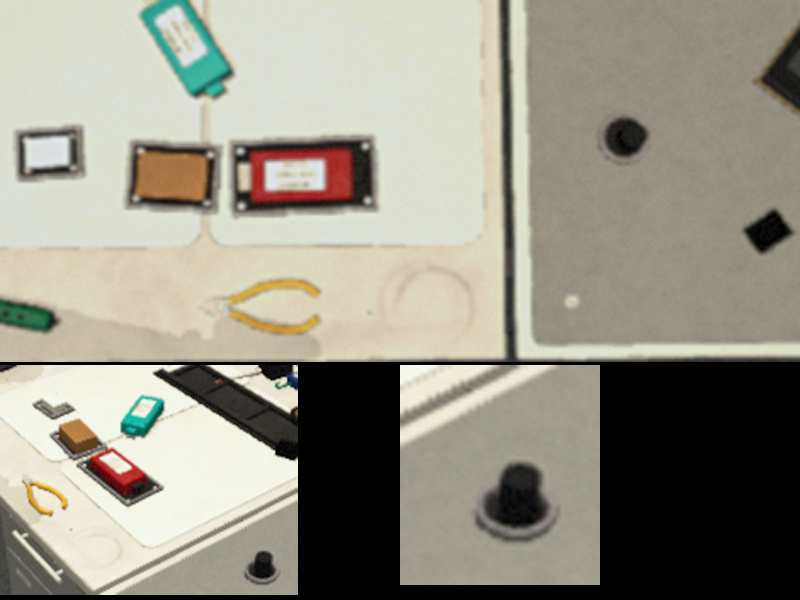

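The final picture shows all four things upright in their trays, the cutters and heat sink untouched and the arm clear. Handing in.

```bash
python3 -c "
from h import *
print(get_state()['time_s'],close_job())"
```

```text
the job is handed in; nothing more can be done
33.1 None
```

I took the stack apart from the top down. The capacitor is in the round tray, the small metal block in the small tray, the sanding block in the middle tray and the adaptor box in the long tray. Each was lowered until it touched the floor and let go before the next was taken. I handed the job in at 33.1 s on the robot's clock.

- **Last check:** the final top and side pictures show all four upright and about central in their trays, the adaptor within about 1–2 mm by eye. The heat sink, cutters and turquoise box look to be where they were, and the arm is well clear.
- **Stack below:** my position estimates for the sanding block and adaptor before and after the things above were lifted agreed within about 1 mm.
- **Forces:** the contact forces I read stayed under 7 N; they were sampled at the end of each move.
- **Disagreements:**
  - Outlines measured a few per cent small in the top view: the adaptor read 100 mm long against 105 mm given.
  - The adaptor has a pale tab at the end opposite its connector, which the description does not mention. The 129 mm length only fits with both ends counted, so I centred the box in its tray.

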